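Pour the brass bag feet from the hanging cup into the dish

ROBOT

A 7-joint arm with a two-finger parallel gripper is mounted at the origin on the work surface. World frame = base frame: x ahead of the robot, y to its left, z up, the work surface at z = 0. Lengths are in m, angles in rad, forces in N, time in s.
With the tool pointing down it reaches from about 0.4 to 0.925 m from the base axis. Payload 4.1 kg.
Tool frame: the origin (TCP) lies between the finger pads; the fingertips stand 14 mm ahead of it and the grasp point (between the pads) lies 5 mm behind it; z points along the fingers, y is the line along which they close (so a half turn about z gives the same grasp; the last joint's range is limited). The gripper opens to 85 mm and grips with 20 to 120 N. Pads are 22 mm wide; open, the fingers measure 114 mm over their backs; the gripper's body (76 mm by 85 mm) begins 54 mm behind the grasp point. The pads swing forward as they close: fully open they stand 13 mm farther back than shut.
Start: joints at [-1.337, 0.398, 0.045, 1.537, -0.019, 1.207, -0.051], TCP at [0.212, 0.614, 0.224] pointing down, gripper open.
Joint ranges: [-2.82, 2.82], [-0.49, 2.23], [-1.37, 1.46], [0, 2.46], [-1.36, 4.5], [0.23, 2], [-2.94, 2.94]. Speed limits (rad/s): [2.57, 2.57, 3.14, 3.14, 3.14, 3.14, 3.14].

INTERFACE

Orientations are given as [roll, pitch, yaw] about the fixed x, y, z axes, in that order (R = Rz(yaw) Ry(pitch) Rx(roll)).
In Python, from plant import ctrl gives the robot as it stands. The module is installed in compiled form; this text tells all that it offers.
- The arm moves only by the tool move_arm, never from a script. Its argument "targets" is a list that holds one entry, the list of rows, each a list of 6 numbers: the shift along the tool's x, y, z scaled (see below), then the turn, a rotation vector about the tool's x, y, z scaled (see below). A call has exactly 5 rows; each row is the pose to reach, as a shift and turn from the pose commanded when the call began, along the tool's axes at that moment; what a row does not reach only later rows make up. The controller multiplies each number of a shift by 0.1 m and each number of a turn by 120 degrees. A row lasts 1/10 s, in which the tool goes at most 50 mm and 8.59 degrees, less where a joint would pass 70% of its speed; a pose out of reach is approached as far as the arm can. A call with a number of a shift or a turn outside -1 to 1 is refused whole. A call with a gripper value outside its range is refused whole. "claw" is the closure, from 0 (fully open) to 1 (shut), set as the call begins (left out, the last holds). The fingers move at their own pace and stop on an object; "grip_force" is the grip in N (left out, the last holds). Time passes only in rows, so rows that repeat a pose let the fingers close, or fill a call up. It gives the time, the measured TCP pose, the force, the opening and the grip force at its end, in the units of the state.
- ctrl.read_state(): the state, without advancing time (a new reading comes with each control period).
- ctrl.grab_frame(name): name is "scene" or "top"; returns a dict with "color" (400x640x3 uint8, red, green, blue), "camera_matrix" (3x3 intrinsics, pixels), "k1" (the pictures are not rectified: a ray, as slopes to the right and down, at radius r is drawn at 1 + k1 r^2 times it, then the intrinsics apply), "position" and "attitude" of the camera in the world. Camera axes: x right, y down, z forward; pixel columns grow to the right and rows downward; lengths in m; the calibration is good to about 2 mm. A picture is of the moment at which its call begins. There is no depth.
- ctrl.job_done(): hands the job in; it is judged then, once.
The state is a dict: "clock": time; "q": joint angles; "qd": joint speeds; "effort": joint torques, N m; "ee_pos": TCP position; "eef_rot": TCP orientation; "ft_force": force on the tool from outside, world axes, zero at the start; "torque": the same for the moment, N m; "grip_width": finger opening in m; "grasp_force": force on a finger pad.
Only numpy, scipy, OpenCV 4.12 (cv2) and the standard library are available. Lean on these libraries where they do the work, as an engineer would, in place of code of your own. Each camera call takes 0.05 s, during which the arm holds its last target. There are 200 camera calls.

TASK

Get the brass bag feet ready for the next bag: lift the grey cup that holds them up and off the rail, and pour all eight feet into the round steel dish from close above it, spilling none on the bench. Then set the empty cup down gently on the bench, standing upright beside the dish or wherever there is room, and let go. Leave the other cup, the wax tin and the mallet where they are.

Things in the scene. Friction and masses are not known exactly. Their poses are not given: they have to be found in the camera images.
- cup: cup to empty: the one of two grey sheet-steel hang-on cups with brass feet in it; walls 3 mm, 0.11-0.18 kg empty. Origin: centre of its flat 60 x 62 mm base, x to its back, y along the rail, z up. Side walls flat, parallel, 62 mm apart outside, 75 mm high; back wall at x = +30 mm, 75 mm high. Hangs upright, base 100 mm above the bench. Feet slide out when it is tipped 75-95 degrees lip-down
- cup_lip (a point): middle of the cup's pouring lip, 66 mm in front (-x) of and 51 mm above its base centre; lip 62 mm wide. The front wall rakes out 35 degrees from x = -30 mm at the base to the lip; from the lip the side walls' rims slope up to full height at x = -30 mm. Axes as the cup's
- cup_grip (a point): good place to hold the cup from above: midway between the side walls (62 mm across, along the cup's y), over the base centre, 55 mm above the base, 20 mm below the side rims. Axes as the cup's
- cup_hook (a point): top of the cup's strap, 93 mm above the base and 41 mm behind its centre, over the upper bar. The strap, 3 mm thick and 44 mm wide, rises from the back wall, folds back to x = 49 mm and down to z = 72 mm, with 16 mm clear inside the fold over the 10 mm bar: raise the cup 20 mm or more (35 is safe), then draw it to its own -x
- other_cup: the other hanging cup, same shape and frame as the cup but holding a short wooden roller and a steel rod: leave it hanging. The two hang 110 to 150 mm apart between centres, either one on the left.
- rail: fixed two-bar bench rail. Origin on the bench under the upper bar's middle, y along the bars, cups on its -x side. Upper bar 10 mm thick, axis 185 mm above the bench, 330 mm long; lower bar 10 mm thick, axis at x = -6 mm, 120 mm above the bench; posts 12 mm wide and 202 mm high at y = -165 and +165 mm; wooden foot x from -35 to +45 mm, 360 mm long, 16 mm high
- dish: round steel hardware dish, loose, 0.45 kg; origin at the centre of its underside, z up; 144 mm across at the rim, 120 mm at the foot, 45 mm high, wall 3 mm, floor 4 mm thick, empty at the start
- tin: round flat wax tin, shut, 90 mm across, 38 mm high; origin at the centre of its underside: leave it alone
- mallet: wooden mallet lying on the bench beyond the other things, 250 mm long, about along world x; origin on the bench under the handle, 50 mm from its end; handle 26 mm thick along x, from x = -50 to +141 mm; head from x = 141 to 199 mm, 100 mm across along y, 58 mm high: leave it alone
- foot1: one of eight alike solid brass bag feet lying in the cup: a domed disc 22 mm across, 13 mm high, 25 g; origin at the centre of its flat face, z towards the dome
- foot2: another of the eight brass feet, as foot1
- foot3: another of the eight brass feet, as foot1
- foot4: another of the eight brass feet, as foot1
- foot5: another of the eight brass feet, as foot1
- foot6: another of the eight brass feet, as foot1
- foot7: another of the eight brass feet, as foot1
- foot8: another of the eight brass feet, as foot1
Things that resemble listed ones, but are neither listed nor needed, are in the scene too. Of the things like the dish, leave any that is blue or pink; of the rest the larger one is meant.

How it is judged:
By the outcome, as a careful person would: the job done as asked, in the order asked, and still so for the second after the job is handed in, with the robot touching nothing.
It also fails if it takes over 72 s, if anything falls off the work surface, if the arm or the gripper's body presses on something with over 40 N, if the wrist force passes 120 N, or if a joint passes its speed limit or range.

## Working session

There is one attempt and no reset: what is moved stays moved. The work goes in short steps, Python scripts to look and compute and a tool call to move; the robot and the scene stay as the last step left them, time stands still between calls to the robot, and variables do not carry over. Pictures are saved under pics/ and viewed, at most 10 in all, crops included, and the job is handed in when it is done.

Besides the shell and the picture viewer there is one more tool, called as name([rows], argument=value, ...), one row to a line, values as JSON. move_arm: Moves the arm, as the interface text tells. Shifts and turns lie within -1 to 1; 1 stands for 0.1 m of shift or 120 degrees of turn. Its arguments: {"type":"object","properties":{"targets":{"type":"array"},"claw":{"type":"number"},"grip_force":{"type":"number"}},"required":["targets"]}

```bash
mkdir -p pics; cat > h.py <<'E'
import numpy as np, cv2
from scipy.spatial.transform import Rotation as R
from plant import ctrl
def cam(f):
    a=np.array(f["attitude"],float)
    M=a if a.shape==(3,3) else (R.from_quat(a).as_matrix() if a.size==4 else R.from_euler('xyz',a).as_matrix())
    return np.array(f["position"],float),M,np.array(f["camera_matrix"],float),float(f["k1"])
def rays(f,uv):
    p,M,K,k=cam(f)
    d=np.array([k,0,0,0,0],float)
    s=cv2.undistortPoints(np.array(uv,float).reshape(-1,1,2),K,d,).reshape(-1,2)
    return p,np.c_[s,np.ones(len(s))]@M.T
def onz(f,uv,z):
    p,d=rays(f,uv); t=(z-p[2])/d[:,2]; return p+d*t[:,None]
def proj(f,P):
    p,M,K,k=cam(f); c=(np.atleast_2d(P)-p)@M
    s=c[:,:2]/c[:,2:]; s=s*(1+k*(s**2).sum(1))[:,None]
    return s@K[:2,:2].T+K[:2,2]
E
python3 - <<'E'
from h import *
import pickle
fs={n:ctrl.grab_frame(n) for n in("scene","top")}
pickle.dump(fs,open("f0.pkl","wb"))
for n,f in fs.items():
    cv2.imwrite(f"pics/{n}0.png",f["color"][:,:,::-1]); print(n,f["position"],f["attitude"],f["camera_matrix"],f["k1"])
s=ctrl.read_state(); print(s)
E
```

```text
scene [ 1.13733638 -0.139427    0.8839941 ] [-2.46336545  0.00467641  1.27775726] [[371.48353923   0.         319.39828797]
 [  0.         371.48353923 196.34090431]
 [  0.           0.           1.        ]] -0.006419271825755555
top [0.41477715 0.03663751 1.1655207 ] [-2.97778332e+00  9.28819995e-04 -1.57648583e+00] [[474.22186283   0.         308.67640036]
 [  0.         474.22186283 199.36889363]
 [  0.           0.           1.        ]] -0.01777975687686379
{'clock': 0.1, 'q': array([-1.33704064,  0.39912688,  0.0450265 ,  1.53773309, -0.01868852,
        1.20691625, -0.05069254]), 'qd': array([-1.33576488e-03, -1.15192601e-03, -5.85234722e-05, -2.43379446e-03,
        7.14639803e-04, -2.25020598e-04, -1.87596957e-03]), 'effort': array([ 3.60515936e-03, -4.76261294e+01,  1.37042742e+00, -2.54949152e+01,
        1.19591440e-02,  5.05911114e-03,  5.91708911e-06]), 'ee_pos': array([0.21210791, 0.6138079 , 0.22307076]), 'eef_rot': array([-3.13983493e+00,  1.29167062e-04,  2.80897009e+00]), 'ft_force': array([-0.31279825,  0.06631787, -0.35208384]), 'torque': array([-0.0328749 ,  0.04650122,  0.013105  ]), 'grasp_force': 0.0, 'grip_width': 0.08532662557010623}
```

View pics/scene0.png

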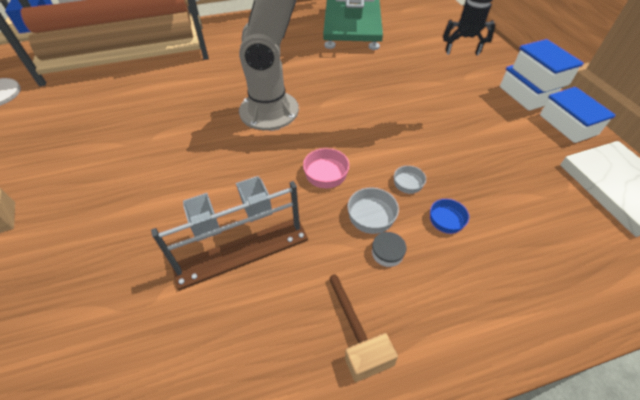

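View pics/top0.png

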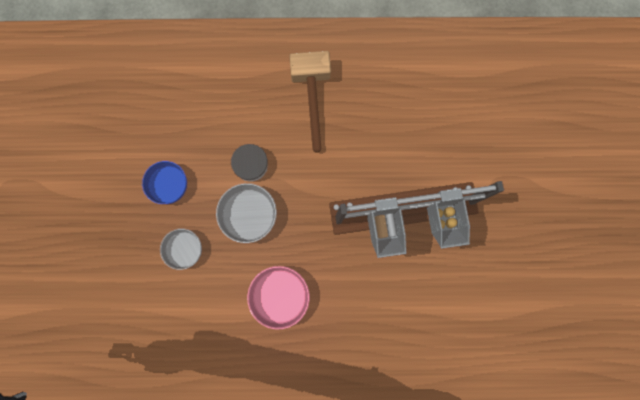

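Scene view: the rail carries two grey cups, at (200,213) and (255,197). The mallet is at (360,320), the tin at (389,249), the grey dish at (373,210), the small grey dish at (409,180), and the blue and pink ones at (449,216) and (326,168).

Top view:
- Cup candidates: (388,230), with roller and rod, and (450,220), with brass feet. I choose (450,220).
- Dish candidates: grey (246,213) large, grey (182,249) small, blue (165,183), pink (279,297). I choose (246,213).

Next is a close crop to check the choice.

```bash
python3 - <<'E'
from h import *
import pickle
fs=pickle.load(open("f0.pkl","rb"))
t=fs["top"]["color"][165:270,325:515,::-1]; s=fs["scene"]["color"][165:295,140:320,::-1]
cv2.imwrite("pics/ct.png",cv2.resize(t,None,fx=4.2,fy=4.2,interpolation=cv2.INTER_CUBIC))
cv2.imwrite("pics/cs.png",cv2.resize(s,None,fx=4.4,fy=4.4,interpolation=cv2.INTER_CUBIC))
# dish: rim outline by grey mask
for n,(u,v) in(("top",(246,213)),("top",(182,249)),):
    f=fs[n]; hsv=cv2.cvtColor(f["color"],cv2.COLOR_RGB2HSV)
    m=((hsv[:,:,1]<60)&(hsv[:,:,2]>90)).astype(np.uint8)
    k,l,st,c=cv2.connectedComponentsWithStats(m)
    i=l[v,u]; cs,_=cv2.findContours((l==i).astype(np.uint8),0,2); c0=max(cs,key=cv2.contourArea)
    P=onz(f,cv2.convexHull(c0).reshape(-1,2)+0.,.045)
    A=np.c_[2*P[:,:2],np.ones(len(P))]; x=np.linalg.lstsq(A,(P[:,:2]**2).sum(1),rcond=None)[0]
    print(n,u,v,x[:2],"diam",2*np.sqrt(x[2]+x[0]**2+x[1]**2),st[i])
E
```

```text
top 246 213 [0.56913266 0.18636259] diam 0.14337428796535173 [ 216  184   61   59 2828]
top 182 249 [0.48405371 0.3397556 ] diam 0.09673074029269076 [ 160  229   42   41 1333]
```

View pics/ct.png

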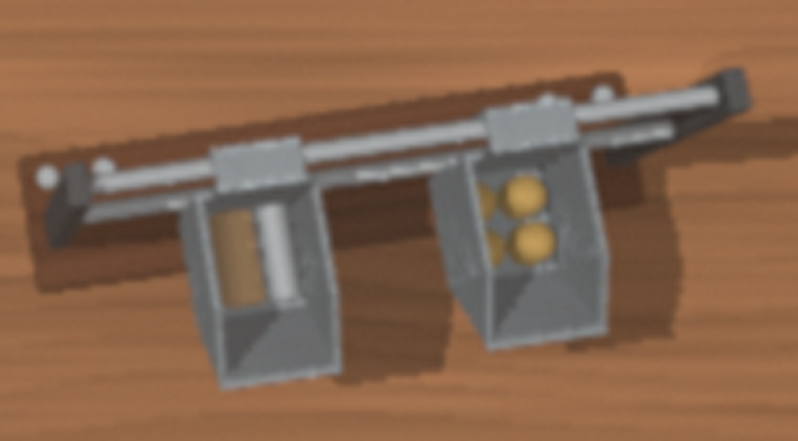

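View pics/cs.png

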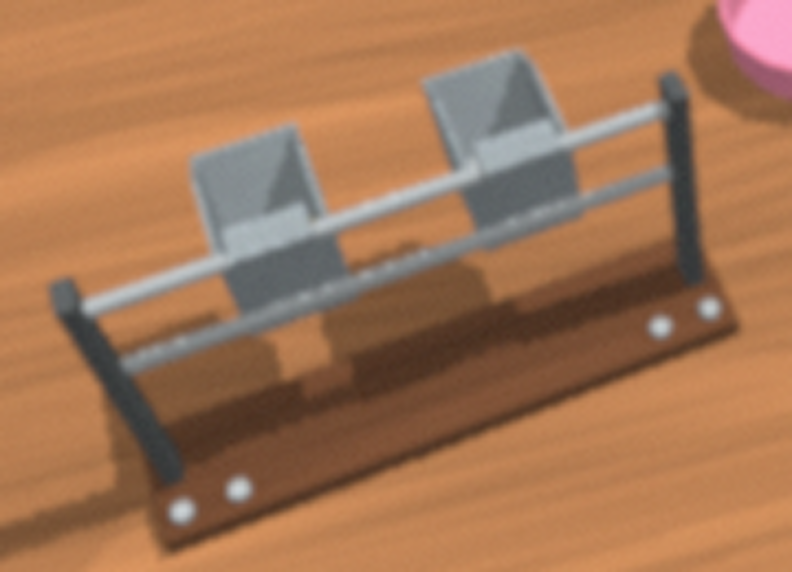

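The crops confirm it: the brass feet are in the right cup of the top view (strap about (451,194), lip about (456,246)). This is the left cup in the scene view. Now I'll find the cup's pose from the lip corners, strap and posts.

```bash
python3 - <<'E'
from h import *
import pickle
fs=pickle.load(open("f0.pkl","rb"))
T=lambda L:(np.array(L,float)+.5)/4.2-.5+[325,165]
S=lambda L:(np.array(L,float)+.5)/4.4-.5+[140,165]
t,s=fs["top"],fs["scene"]
lt=onz(t,T([(491,346),(605,330)]),.151); ls=onz(s,S([(194,159),(296,128)]),.151)
st=onz(t,T([(484,111),(570,98),(578,143),(490,152)]),.193)
pt=onz(t,T([(77,180),(735,88)]),.202); ps=onz(s,S([(64,298),(672,88)]),.202)
ob=onz(t,T([(222,386),(339,370)]),.151)
for n,P in(("lip top",lt),("lip scene",ls),("strap top",st),("posts top",pt),("posts scene",ps),("other lip",ob)):
    d=P[0]-P[1]; print(n,P[:,:2].round(4).tolist(),"mid",P[:,:2].mean(0).round(4),"len",np.linalg.norm(d).round(4),"yaw(y dir)",np.degrees(np.arctan2(-d[0],d[1])).round(2))
import re
for yaw in (-8,-8.5,8,8.5):pass
for nm,l,p in(("top",lt,pt),("scene",ls,ps)):
    d=p[0]-p[1] if p[0][1]>p[1][1] else p[1]-p[0]
    y=d[:2]/np.linalg.norm(d[:2]); x=np.array([y[1],-y[0]]) # x = y rotated -90
    m=l[:,:2].mean(0); r=p[:,:2].mean(0)
    print(nm,"x axis",x,"base from lip",m+.066*x,"in rail",(m+.066*x-r)@x,(m+.066*x-r)@y)
E
```

```text
lip top [[0.4777, -0.2465], [0.4854, -0.3052]] mid [ 0.4816 -0.2758] len 0.0592 yaw(y dir) 7.51
lip scene [[0.4847, -0.3029], [0.4786, -0.2445]] mid [ 0.4816 -0.2737] len 0.0587 yaw(y dir) -174.06
strap top [[0.5915, -0.2372], [0.5979, -0.2805], [0.5751, -0.2831], [0.5709, -0.2392]] mid [ 0.5839 -0.26  ] len 0.0437 yaw(y dir) 8.33
posts top [[0.5568, -0.0337], [0.6007, -0.3597]] mid [ 0.5787 -0.1967] len 0.3289 yaw(y dir) 7.68
posts scene [[0.6014, -0.3599], [0.5563, -0.0358]] mid [ 0.5788 -0.1979] len 0.3272 yaw(y dir) -172.07
other lip [[0.4584, -0.109], [0.4661, -0.1686]] mid [ 0.4622 -0.1388] len 0.0601 yaw(y dir) 7.34
top x axis [0.9910205  0.13370999] base from lip [ 0.54697869 -0.26700695] in rail -0.04088774288880893 -0.0654636898275392
scene x axis [0.99044484 0.13790943] base from lip [ 0.54698009 -0.26459519] in rail -0.04075511490110764 -0.061682439778243836
```

Yaw is 7.7° and the base centre is (0.547, -0.266). That puts it 41 mm in front of the bar, as the description requires. The dish is at (0.569, 0.186), 143 mm across. First move: rise and yaw into line with the cup.

move_arm([
  [[0,0,-0.12,0,0,-0.0445],[0,0,-0.24,0,0,-0.089],[0,0,-0.36,0,0,-0.1335],[0,0,-0.48,0,0,-0.178],[0,0,-0.6,0,0,-0.2225]],
], claw=0)

```text
clock: 0.6
ee_pos: [0.2122, 0.614, 0.2839]
eef_rot: [-3.14, -0.0, -3.004]
ft_force: [0.3, 0.1, -0.0]
grip_width: 0.0854
grasp_force: 0.0
```

move_arm([
  [[-0.2,-0.2,0,0,0,0],[-0.4,-0.4,0,0,0,0],[-0.6,-0.6,0,0,0,0],[-0.8,-0.8,0,0,0,0],[-1,-1,0,0,0,0]],
])

```text
clock: 1.1
ee_pos: [0.3254, 0.5275, 0.2835]
eef_rot: [-3.141, -0.001, -3.008]
ft_force: [-0.1, -0.4, -0.7]
grip_width: 0.0852
grasp_force: 0.0
```

```bash
cat > st.py <<'E'
from h import *
s=ctrl.read_state()
Rm=R.from_euler('xyz',s['eef_rot'])
print(round(s['clock'],2),'q',s['q'].round(3),'p',s['ee_pos'].round(4),'rpy',np.degrees(s['eef_rot']).round(2),'F',s['ft_force'].round(1),'w',round(s['grip_width'],4),'gf',round(s['grasp_force'],1))
def to(p,Rg=None):
    d=Rm.inv().apply(np.array(p)-s['ee_pos'])/.1
    r=(Rm.inv()*Rg).as_rotvec()/np.radians(120) if Rg is not None else 0
    print('shift',d.round(3),'turn',np.round(r,4))
E
python3 st.py
```

```text
1.1 q [-1.104  0.308  0.022  1.531 -0.007  1.304  0.623] p [0.3254 0.5275 0.2835] rpy [-1.7996e+02 -3.0000e-02 -1.7236e+02] F [-0.1 -0.4 -0.7] w 0.0852 gf 0.0
```

move_arm([
  [[-0.2,-0.2,0,0,0,0],[-0.4,-0.4,0,0,0,0],[-0.6,-0.6,0,0,0,0],[-0.8,-0.8,0,0,0,0],[-1,-1,0,0,0,0]],
])

```text
clock: 1.6
ee_pos: [0.4377, 0.4417, 0.2835]
eef_rot: [-3.141, -0.001, -3.008]
ft_force: [0.2, 0.1, -1.2]
grip_width: 0.0854
grasp_force: 0.0
```

move_arm([
  [[0,-0.2,0,0,0,0],[0,-0.4,0,0,0,0],[0,-0.6,0,0,0,0],[0,-0.8,0,0,0,0],[0,-1,0,0,0,0]],
])

```text
clock: 2.1
ee_pos: [0.4499, 0.3423, 0.2842]
eef_rot: [3.141, 0.0, -3.007]
ft_force: [-0.3, -0.6, -0.4]
grip_width: 0.0853
grasp_force: 0.0
```

move_arm([
  [[0,-0.2,0,0,0,0],[0,-0.4,0,0,0,0],[0,-0.6,0,0,0,0],[0,-0.8,0,0,0,0],[0,-1,0,0,0,0]],
])

```text
clock: 2.6
ee_pos: [0.4634, 0.243, 0.2842]
eef_rot: [3.141, 0.0, -3.008]
ft_force: [-0.1, -0.2, 0.8]
grip_width: 0.0853
grasp_force: 0.0
```

move_arm([
  [[0,-0.2,0,0,0,0],[0,-0.4,0,0,0,0],[0,-0.6,0,0,0,0],[0,-0.8,0,0,0,0],[0,-1,0,0,0,0]],
])

```text
clock: 3.1
ee_pos: [0.4766, 0.144, 0.2842]
eef_rot: [3.141, 0.0, -3.008]
ft_force: [0.8, 0.6, 0.4]
grip_width: 0.0854
grasp_force: 0.0
```

move_arm([
  [[0,-0.2,0,0,0,0],[0,-0.4,0,0,0,0],[0,-0.6,0,0,0,0],[0,-0.8,0,0,0,0],[0,-1,0,0,0,0]],
])

```text
clock: 3.6
ee_pos: [0.4897, 0.045, 0.2841]
eef_rot: [3.141, 0.0, -3.008]
ft_force: [-0.1, 0.2, -0.4]
grip_width: 0.0856
grasp_force: 0.0
```

move_arm([
  [[0,-0.2,0,0,0,0],[0,-0.4,0,0,0,0],[0,-0.6,0,0,0,0],[0,-0.8,0,0,0,0],[0,-1,0,0,0,0]],
])

```text
clock: 4.1
ee_pos: [0.503, -0.054, 0.2841]
eef_rot: [3.141, 0.001, -3.008]
ft_force: [0.1, 0.4, -0.3]
grip_width: 0.0853
grasp_force: 0.0
```

```bash
cat >> st.py <<'E'
import sys
if len(sys.argv)>1: eval('to('+sys.argv[1]+')')
E
python3 st.py "[.547,-.266,.148],R.from_euler('xyz',[180,0,187.7],degrees=True)"
```

```text
4.1 q [-0.386  0.099  0.444  1.799 -0.046  1.253  1.775] p [ 0.503  -0.054   0.2841] rpy [ 1.7996e+02  3.0000e-02 -1.7234e+02] F [ 0.1  0.4 -0.3] w 0.0853 gf 0.0
shift [-0.153 -2.161  1.36 ] turn [ 0.0003  0.0002 -0.0003]
```

move_arm([
  [[0,-0.2,0,0,0,0],[0,-0.4,0,0,0,0],[0,-0.6,0,0,0,0],[0,-0.8,0,0,0,0],[0,-1,0,0,0,0]],
])

```text
clock: 4.6
ee_pos: [0.5162, -0.153, 0.2841]
eef_rot: [3.141, 0.001, -3.008]
ft_force: [-0.2, -0.6, 0.3]
grip_width: 0.0852
grasp_force: 0.0
```

move_arm([
  [[-0.03,-0.2,0,0,0,0],[-0.06,-0.4,0,0,0,0],[-0.09,-0.6,0,0,0,0],[-0.12,-0.8,0,0,0,0],[-0.15,-1,0,0,0,0]],
])

```text
clock: 5.1
ee_pos: [0.5445, -0.2499, 0.2841]
eef_rot: [3.141, 0.001, -3.008]
ft_force: [0.4, 0.0, 0.1]
grip_width: 0.0856
grasp_force: 0.0
```

move_arm([
  [[0,-0.08,0,0,0,0],[0,-0.16,0,0,0,0],[0,-0.16,0.1,0,0,0],[0,-0.16,0.2,0,0,0],[0,-0.16,0.3,0,0,0]],
])

```text
clock: 5.6
ee_pos: [0.5469, -0.2635, 0.2526]
eef_rot: [3.14, -0.001, -3.007]
ft_force: [-0.6, -0.2, 0.6]
grip_width: 0.0854
grasp_force: 0.0
```

```bash
python3 st.py "[.547,-.266,.148],R.from_euler('xyz',[180,0,187.7],degrees=True)"; python3 - <<'E'
from h import *
f=ctrl.grab_frame("top"); g=ctrl.grab_frame("scene")
a=cv2.resize(f["color"][150:290,350:520],(510,420),interpolation=2); b=cv2.resize(g["color"][150:290,140:235],(285,420),interpolation=2)
cv2.imwrite("pics/a1.png",np.hstack([a,b])[:,:,::-1])
E
```

```text
5.6 q [-0.054  0.344  0.565  1.617 -0.193  1.238  2.254] p [ 0.5469 -0.2635  0.2526] rpy [ 1.7991e+02 -4.0000e-02 -1.7228e+02] F [-0.6 -0.2  0.6] w 0.0854 gf 0.0
shift [ 0.002 -0.026  1.046] turn [ 0.0007 -0.0003  0.0002]
```

View pics/a1.png

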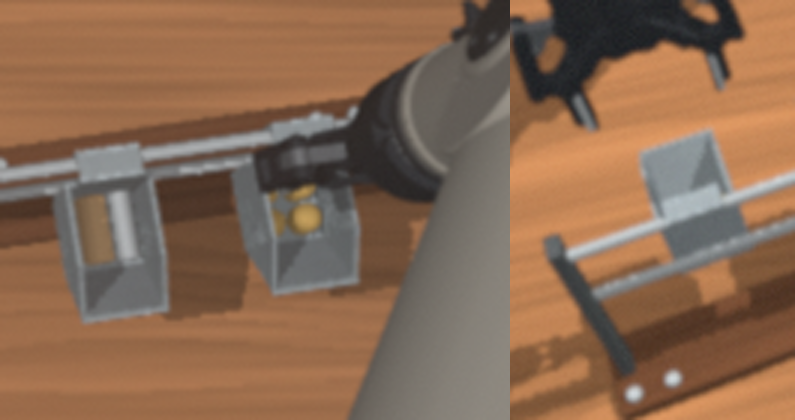

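The view shows the fingers straddling the brass cup, clear of the strap. In the top part the left finger is at (290,165); in the scene part the tips are at (590,125) and (720,85). Descending.

move_arm([
  [[0,-0.02,0.12,0,0,0],[0,-0.02,0.24,0,0,0],[0,-0.02,0.36,0,0,0],[0,-0.02,0.48,0,0,0],[0,-0.02,0.6,0,0,0]],
])

```text
clock: 6.2
ee_pos: [0.5472, -0.2668, 0.1927]
eef_rot: [3.141, -0.0, -3.008]
ft_force: [-0.5, -0.3, 0.0]
grip_width: 0.0853
grasp_force: 0.0
```

move_arm([
  [[0,0,0.09,0,0,0],[0,0,0.18,0,0,0],[0,0,0.27,0,0,0],[0,0,0.36,0,0,0],[0,0,0.45,0,0,0]],
])

```text
clock: 6.7
ee_pos: [0.5475, -0.267, 0.1484]
eef_rot: [-3.142, 0.0, -3.008]
ft_force: [-0.0, -0.4, 0.3]
grip_width: 0.0856
grasp_force: 0.0
```

move_arm([
  [[0,0,0,0,0,0],[0,0,0,0,0,0],[0,0,0,0,0,0],[0,0,0,0,0,0],[0,0,0,0,0,0]],
], claw=0.25, grip_force=35)

```text
clock: 7.2
ee_pos: [0.5476, -0.2669, 0.1493]
eef_rot: [-3.142, 0.001, -3.008]
ft_force: [-0.7, 0.7, -0.1]
grip_width: 0.0644
grasp_force: 0.2
```

move_arm([
  [[0,0,0,0,0,0],[0,0,0,0,0,0],[0,0,0,0,0,0],[0,0,0,0,0,0],[0,0,0,0,0,0]],
], claw=0.35, grip_force=50)

```text
clock: 7.7
ee_pos: [0.5476, -0.2662, 0.1498]
eef_rot: [3.14, 0.001, -3.008]
ft_force: [-1.5, 2.9, 5.3]
grip_width: 0.0608
grasp_force: 54.2
```

move_arm([
  [[0,0,0,0,0,0],[0,0,0,0,0,0],[0,0,0,0,0,0],[0,0,0,0,0,0],[0,0,0,0,0,0]],
], claw=1, grip_force=60)

```text
clock: 8.2
ee_pos: [0.5476, -0.2663, 0.1499]
eef_rot: [3.14, 0.001, -3.008]
ft_force: [-2.1, 2.5, 6.7]
grip_width: 0.0606
grasp_force: 63.3
```

move_arm([
  [[0,0,-0.06,0,0,0],[0,0,-0.14,0,0,0],[0,0,-0.22,0,0,0],[0,0,-0.3,0,0,0],[0,0,-0.38,0,0,0]],
])

```text
clock: 8.7
ee_pos: [0.5471, -0.2673, 0.1877]
eef_rot: [-3.141, -0.0, -3.009]
ft_force: [0.6, -0.0, -3.0]
grip_width: 0.0606
grasp_force: 66.1
```

move_arm([
  [[0,0,0,0,0,0],[0.08,0,0,0,0,0],[0.2,0,0,0,0,0],[0.32,0,0,0,0,0],[0.44,0,0,0,0,0]],
])

```text
clock: 9.2
ee_pos: [0.5018, -0.2731, 0.1866]
eef_rot: [3.141, -0.001, -3.009]
ft_force: [0.2, 0.1, -3.6]
grip_width: 0.0605
grasp_force: 66.1
```

```bash
python3 st.py; python3 - <<'E'
from h import *
f=ctrl.grab_frame("top"); g=ctrl.grab_frame("scene")
a=cv2.resize(f["color"][150:290,350:520],(510,420),interpolation=2); b=cv2.resize(g["color"][150:290,140:235],(285,420),interpolation=2)
cv2.imwrite("pics/a2.png",np.hstack([a,b])[:,:,::-1])
E
```

```text
9.2 q [-0.03   0.333  0.566  1.785 -0.2    1.083  2.309] p [ 0.5018 -0.2731  0.1866] rpy [ 1.7997e+02 -6.0000e-02 -1.7242e+02] F [ 0.2  0.1 -3.6] w 0.0605 gf 66.1
```

View pics/a2.png

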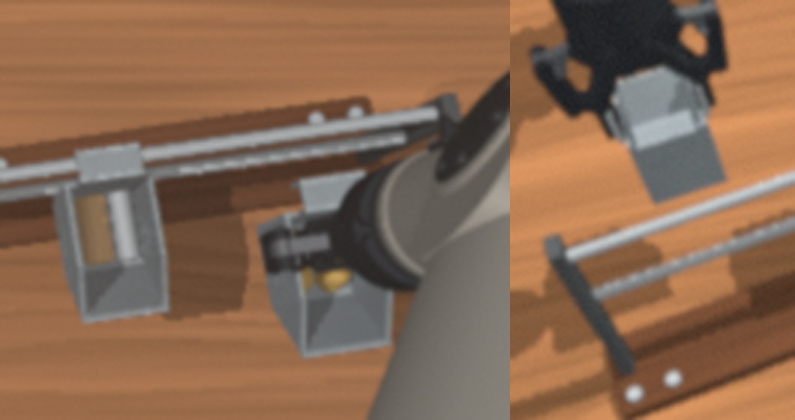

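The view shows the cup off the bar: its strap is at (330,190) in the top part and free of the bar in the scene part, with the other cup still hanging. Rise, then carry toward the dish while yawing the lip toward +y.

move_arm([
  [[0.04,0,-0.17,0,0,0],[0.08,0,-0.34,0,0,0],[0.1,0,-0.51,0,0,0],[0.1,0,-0.68,0,0,0],[0.1,0,-0.85,0,0,0]],
])

```text
clock: 9.8
ee_pos: [0.4939, -0.274, 0.2727]
eef_rot: [3.141, 0.001, -3.008]
ft_force: [0.1, 0.3, -3.0]
grip_width: 0.0602
grasp_force: 66.1
```

move_arm([
  [[-0.03,0.2,0,0,0,0.054],[-0.06,0.4,0,0,0,0.108],[-0.08,0.6,0,0,0,0.162],[-0.1,0.8,0,0,0,0.216],[-0.13,0.99,0,0,0,0.27]],
])

```text
clock: 10.3
ee_pos: [0.4936, -0.1733, 0.272]
eef_rot: [3.141, 0.0, 2.705]
ft_force: [-0.1, 0.5, -3.3]
grip_width: 0.0606
grasp_force: 66.2
```

move_arm([
  [[0.05,0.2,0,0,0,0.054],[0.1,0.4,0,0,0,0.108],[0.14,0.6,0,0,0,0.162],[0.19,0.8,0,0,0,0.216],[0.24,0.99,0,0,0,0.27]],
])

```text
clock: 10.8
ee_pos: [0.5136, -0.0732, 0.2721]
eef_rot: [3.141, -0.0, 2.139]
ft_force: [-0.0, -0.2, -2.8]
grip_width: 0.0602
grasp_force: 66.2
```

move_arm([
  [[0.15,0.14,0,0,0,0.055],[0.29,0.28,0,0,0,0.11],[0.44,0.43,0,0,0,0.165],[0.58,0.57,0,0,0,0.22],[0.73,0.71,0,0,0,0.274]],
])

```text
clock: 11.3
ee_pos: [0.5336, 0.0264, 0.2721]
eef_rot: [3.141, -0.0, 1.565]
ft_force: [0.1, -0.4, -4.2]
grip_width: 0.0603
grasp_force: 66.2
```

```bash
python3 st.py "[.569,.095,.19],R.from_euler('xyz',[180,0,90],degrees=True)"
```

```text
11.3 q [-0.646  0.178  0.595  1.759 -0.106  1.235 -0.029] p [0.5336 0.0264 0.2721] rpy [ 1.7996e+02 -2.0000e-02  8.9680e+01] F [ 0.1 -0.4 -4.2] w 0.0603 gf 66.2
shift [0.688 0.349 0.822] turn [ 0.0004 -0.0002 -0.0027]
```

move_arm([
  [[0.14,0.07,0.08,0,0,0],[0.28,0.14,0.16,0,0,0],[0.42,0.21,0.24,0,0,0],[0.56,0.28,0.32,0,0,0],[0.69,0.35,0.4,0,0,0]],
])

```text
clock: 11.8
ee_pos: [0.5689, 0.0954, 0.2309]
eef_rot: [-3.141, 0.0, 1.57]
ft_force: [0.5, -0.3, -3.1]
grip_width: 0.0607
grasp_force: 66.3
```

move_arm([
  [[0.03,0,0,0,-0.04,0],[0.06,0,0,0,-0.08,0],[0.09,0,0,0,-0.12,0],[0.12,0,0,0,-0.16,0],[0.15,0,0,0,-0.2,0]],
])

```text
clock: 12.3
ee_pos: [0.569, 0.1109, 0.2317]
eef_rot: [3.141, 0.421, 1.57]
ft_force: [0.3, -0.4, -3.1]
grip_width: 0.0602
grasp_force: 66.2
```

```bash
cat >> st.py <<'E'
# lip and tilt estimate while the cup is held: lip in tool frame (x=66 mm, z=-1 mm)
A=Rm.as_matrix(); lip=s['ee_pos']+A@[.066,0,-.001]
print('lip',lip.round(4),'tilt',np.degrees(np.arctan2(-A[2,0],-A[2,2])).round(1),'A',A.round(3).tolist())
# goal: tilt th, lip at (x,y,z), pouring toward +y
def pour(th,L):
    Rg=R.from_euler('xyz',[180,0,90],degrees=True)*R.from_euler('y',-th,degrees=True)
    to(np.array(L)-Rg.apply([.066,0,-.001]),Rg)
if len(sys.argv)>2: eval('pour('+sys.argv[2]+')')
E
python3 st.py "[0,0,0]" "60,[.569,.161,.11]"
```

```text
12.3 q [-0.927  0.421  0.595  1.647  0.169  1.294 -0.415] p [0.569  0.1109 0.2317] rpy [179.94  24.09  89.97] F [ 0.3 -0.4 -3.1] w 0.0602 gf 66.2
shift [-0.069 -5.692  2.563] turn 0
lip [0.569  0.1715 0.2056] tilt 24.1 A [[0.001, 1.0, 0.001], [0.913, -0.0, -0.408], [-0.408, 0.001, -0.913]]
shift [ 0.414 -0.     0.527] turn [ 0.0003 -0.2992 -0.0004]
```

move_arm([
  [[0.04,0,0.05,0,-0.03,0],[0.08,0,0.1,0,-0.06,0],[0.12,0,0.16,0,-0.09,0],[0.16,0,0.21,0,-0.12,0],[0.2,0,0.26,0,-0.15,0]],
])

```text
clock: 12.8
ee_pos: [0.5689, 0.119, 0.1987]
eef_rot: [3.141, 0.733, 1.571]
ft_force: [-0.3, -0.6, -3.2]
grip_width: 0.0602
grasp_force: 66.4
```

```bash
python3 st.py "[0,0,0]" "58,[.569,.161,.1]"
```

```text
12.8 q [-1.041  0.608  0.62   1.619  0.316  1.367 -0.571] p [0.5689 0.119  0.1987] rpy [179.97  41.98  90.01] F [-0.3 -0.6 -3.2] w 0.0602 gf 66.4
shift [ 0.446 -5.69   2.27 ] turn 0
lip [0.5689 0.1687 0.1553] tilt 42.0 A [[-0.0, 1.0, 0.001], [0.743, 0.0, -0.669], [-0.669, 0.0, -0.743]]
shift [0.336 0.001 0.28 ] turn [ 0.0003 -0.1335  0.    ]
```

move_arm([
  [[0.07,0,0.06,0,-0.027,0],[0.14,0,0.11,0,-0.054,0],[0.2,0,0.17,0,-0.08,0],[0.27,0,0.22,0,-0.107,0],[0.34,0,0.28,0,-0.134,0]],
])

```text
clock: 13.3
ee_pos: [0.569, 0.1258, 0.1545]
eef_rot: [3.141, 1.012, 1.572]
ft_force: [-0.0, 1.1, -4.2]
grip_width: 0.0604
grasp_force: 66.4
```

```bash
python3 st.py "[0,0,0]" "68,[.569,.161,.067]"; python3 - <<'E'
from h import *
f=ctrl.grab_frame("top"); g=ctrl.grab_frame("scene")
a=cv2.resize(f["color"][140:290,140:330],(532,420),interpolation=2); b=cv2.resize(g["color"][100:280,300:410],(257,420),interpolation=2)
cv2.imwrite("pics/a3.png",np.hstack([a,b])[:,:,::-1])
E
```

```text
13.3 q [-1.102  0.827  0.631  1.58   0.396  1.433 -0.68 ] p [0.569  0.1258 0.1545] rpy [179.98  57.98  90.05] F [-0.   1.1 -4.2] w 0.0604 gf 66.4
shift [ 0.645 -5.692  1.879] turn 0
lip [0.569  0.1617 0.099 ] tilt 58.0 A [[-0.0, 1.0, 0.001], [0.53, 0.001, -0.848], [-0.848, 0.0, -0.53]]
shift [ 0.277 -0.     0.061] turn [ 0.0006 -0.0835  0.0002]
```

View pics/a3.png

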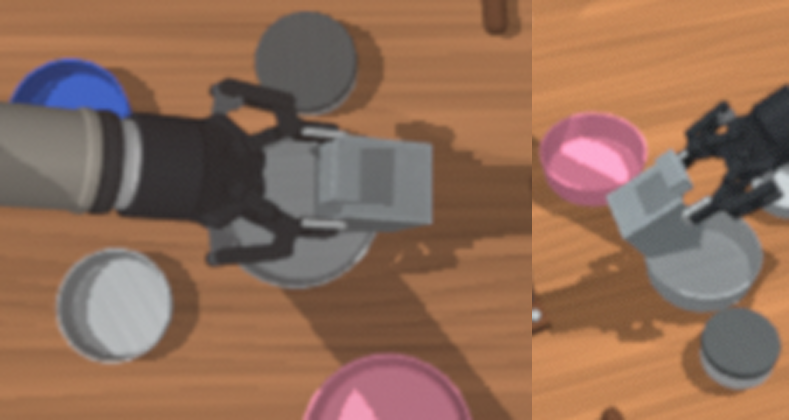

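The view shows the cup tipped with its lip over the dish (lip about (680,245) in the scene part) and the hand clear of the tin, blue and small grey dishes. Continuing down and on to the pouring tilt.

move_arm([
  [[0.05,0,0.01,0,-0.017,0],[0.11,0,0.02,0,-0.034,0],[0.17,0,0.04,0,-0.05,0],[0.22,0,0.05,0,-0.067,0],[0.28,0,0.06,0,-0.084,0]],
])

```text
clock: 13.9
ee_pos: [0.5688, 0.1336, 0.1295]
eef_rot: [3.139, 1.191, 1.568]
ft_force: [-0.6, -0.1, -3.0]
grip_width: 0.0605
grasp_force: 66.5
```

```bash
python3 st.py "[0,0,0]" "80,[.569,.159,.062]"
```

```text
13.9 q [-1.127  0.976  0.635  1.531  0.432  1.503 -0.732] p [0.5688 0.1336 0.1295] rpy [179.88  68.25  89.84] F [-0.6 -0.1 -3. ] w 0.0605 gf 66.5
shift [ 0.702 -5.688  1.724] turn 0
lip [0.5688 0.159  0.0686] tilt 68.2 A [[0.001, 1.0, -0.001], [0.371, -0.001, -0.929], [-0.929, 0.001, -0.371]]
shift [ 0.073  0.002 -0.11 ] turn [-0.0003 -0.098  -0.0005]
```

move_arm([
  [[0.02,0,-0.02,0,-0.02,0],[0.03,0,-0.04,0,-0.04,0],[0.05,0,-0.07,0,-0.06,0],[0.06,0,-0.09,0,-0.08,0],[0.07,0,-0.11,0,-0.1,0]],
])

```text
clock: 14.4
ee_pos: [0.5686, 0.1467, 0.1273]
eef_rot: [3.14, 1.402, 1.568]
ft_force: [-0.4, -0.4, -2.2]
grip_width: 0.0603
grasp_force: 66.5
```

move_arm([
  [[0,0,0,0,0,0],[0,0,0,0,0,0],[0,0,0,0,0,0],[0,0,0,0,0,0],[0,0,0,0,0,0]],
])

```text
clock: 14.9
ee_pos: [0.5687, 0.146, 0.1281]
eef_rot: [3.135, 1.399, 1.563]
ft_force: [-0.2, -0.5, -1.4]
grip_width: 0.0609
grasp_force: 66.6
```

```bash
python3 st.py "[0,0,0]" "90,[.569,.159,.062]"
```

```text
14.9 q [-1.154  1.115  0.651  1.461  0.483  1.62  -0.75 ] p [0.5687 0.146  0.1281] rpy [179.64  80.14  89.56] F [-0.2 -0.5 -1.4] w 0.0609 gf 66.6
shift [ 1.005 -5.686  1.665] turn 0
lip [0.5688 0.1583 0.0633] tilt 80.1 A [[0.001, 1.0, -0.001], [0.171, -0.001, -0.985], [-0.985, 0.001, -0.171]]
shift [ 0.022  0.003 -0.118] turn [-0.0006 -0.0822 -0.0006]
```

move_arm([
  [[0,0,-0.02,0,-0.018,0],[0,0,-0.05,0,-0.036,0],[0.01,0,-0.08,0,-0.054,0],[0.02,0,-0.1,0,-0.072,0],[0.02,0,-0.12,0,-0.09,0]],
])

```text
clock: 15.4
ee_pos: [0.5683, 0.1589, 0.1265]
eef_rot: [-0.044, 1.55, -1.615]
ft_force: [-0.0, -0.2, -1.0]
grip_width: 0.0606
grasp_force: 66.7
```

move_arm([
  [[0,0,0,0,0,0],[0,0,0,0,0,0],[0,0,0,0,0,0],[0,0,0,0,0,0],[0,0,0,0,0,0]],
])

```text
clock: 15.9
ee_pos: [0.5686, 0.1584, 0.1278]
eef_rot: [0.048, 1.555, -1.524]
ft_force: [0.3, 0.0, -0.8]
grip_width: 0.0606
grasp_force: 66.7
```

```bash
python3 st.py "[.569,.08,.25],R.from_euler('xyz',[180,0,90],degrees=True)*R.from_euler('y',-50,degrees=True)";  python3 - <<'E'
from h import *
f=ctrl.grab_frame("top"); g=ctrl.grab_frame("scene")
a=cv2.resize(f["color"][140:290,140:330],(532,420),interpolation=2); b=cv2.resize(g["color"][100:280,300:410],(257,420),interpolation=2)
cv2.imwrite("pics/a4.png",np.hstack([a,b])[:,:,::-1])
E
```

```text
15.9 q [-1.169  1.238  0.668  1.4    0.532  1.725 -0.751] p [0.5686 0.1584 0.1278] rpy [  2.73  89.08 -87.33] F [ 0.3  0.  -0.8] w 0.0606 gf 66.7
shift [-1.209  0.006  0.803] turn [-0.0004  0.341  -0.0005]
lip [0.5686 0.1583 0.0618] tilt 90.9 A [[0.001, 1.0, -0.001], [-0.016, -0.001, -1.0], [-1.0, 0.001, 0.016]]
```

View pics/a4.png

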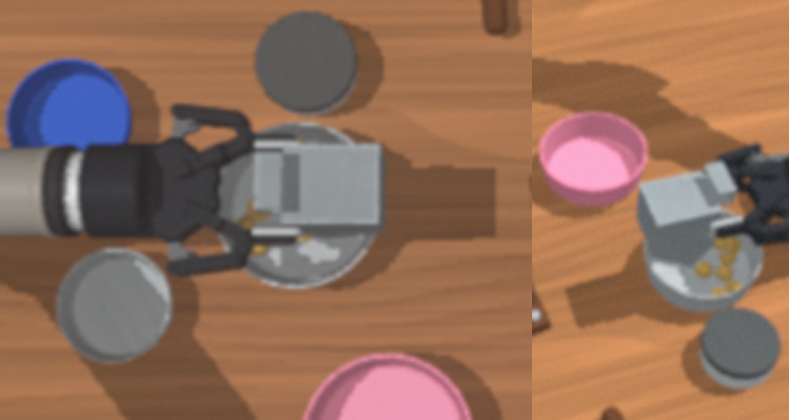

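All the feet appear to be in the dish: brass at (720,265) in the scene part, none seen on the bench. The wrist force has dropped by about 2 N, the weight of eight feet. Raise, then turn the cup upright.

move_arm([
  [[-0.2,0,0,0,0,0],[-0.4,0,0,0,0,0],[-0.6,0,0,0,0,0],[-0.8,0,0,0,0,0],[-1,0,0,0,0,0]],
])

```text
clock: 16.5
ee_pos: [0.5685, 0.1601, 0.2298]
eef_rot: [0.072, 1.555, -1.5]
ft_force: [-0.2, -0.5, -0.9]
grip_width: 0.0606
grasp_force: 66.7
```

move_arm([
  [[0,0,0.1,0,0.06,0],[0,0,0.2,0,0.12,0],[0,0,0.3,0,0.18,0],[0,0,0.4,0,0.24,0],[0,0,0.5,0,0.3,0]],
])

```text
clock: 17.0
ee_pos: [0.5685, 0.11, 0.2296]
eef_rot: [3.139, 0.953, 1.569]
ft_force: [-0.9, 0.0, -0.6]
grip_width: 0.0602
grasp_force: 66.6
```

```bash
python3 st.py "[.52,.06,.228],R.from_euler('xyz',[180,0,90],degrees=True)*R.from_euler('y',-15,degrees=True)"
```

```text
17.0 q [-1.112  0.696  0.681  1.579  0.414  1.482 -0.594] p [0.5685 0.11   0.2296] rpy [179.88  54.63  89.92] F [-0.9  0.  -0.6] w 0.0602 gf 66.6
shift [-0.277 -0.486  0.416] turn [ 6.000e-04  3.302e-01 -2.000e-04]
lip [0.5686 0.1491 0.1763] tilt 54.6 A [[0.001, 1.0, 0.001], [0.579, 0.0, -0.815], [-0.815, 0.001, -0.579]]
```

move_arm([
  [[-0.06,-0.1,0.08,0,0.066,0],[-0.11,-0.2,0.17,0,0.132,0],[-0.17,-0.29,0.25,0,0.198,0],[-0.22,-0.39,0.33,0,0.264,0],[-0.28,-0.49,0.42,0,0.33,0]],
])

```text
clock: 17.5
ee_pos: [0.5189, 0.0586, 0.2286]
eef_rot: [3.139, 0.262, 1.57]
ft_force: [-0.6, -1.3, -1.0]
grip_width: 0.0605
grasp_force: 66.5
```

```bash
python3 st.py "[.482,.022,.2],R.from_euler('xyz',[180,0,90],degrees=True)"; python3 - <<'E'
from h import *
f=ctrl.grab_frame("top"); g=ctrl.grab_frame("scene")
a=f["color"][140:340,150:450]; b=cv2.resize(g["color"][130:260,150:470],(640,260))
a=cv2.resize(a,(480,320))
im=np.zeros((580,640,3),np.uint8); im[:320,:480]=a; im[320:]=b
cv2.imwrite("pics/a5.png",im[:,:,::-1])
E
```

```text
17.5 q [-0.901  0.246  0.646  1.825  0.115  1.188 -0.311] p [0.5189 0.0586 0.2286] rpy [179.88  15.01  89.97] F [-0.6 -1.3 -1. ] w 0.0605 gf 66.5
shift [-0.28  -0.369  0.37 ] turn [ 1.000e-03  1.251e-01 -1.000e-04]
lip [0.5189 0.1226 0.2125] tilt 15.0 A [[0.0, 1.0, 0.002], [0.966, 0.0, -0.259], [-0.259, 0.002, -0.966]]
```

View pics/a5.png

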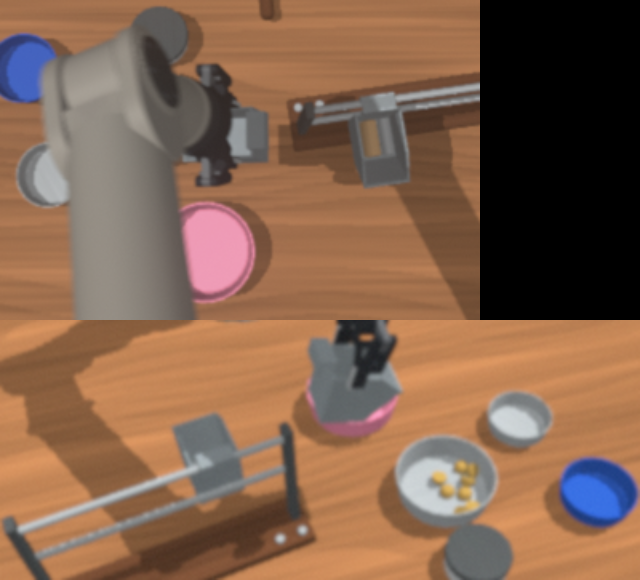

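The picture shows the brass feet, about eight, in the dish near (460,485). The bench is clear, the other cup is still hanging, and there is room between the dish and the rail. Level the cup and lower it there.

move_arm([
  [[-0.06,-0.07,0.07,0,0.025,0],[-0.11,-0.15,0.15,0,0.05,0],[-0.17,-0.22,0.22,0,0.075,0],[-0.22,-0.3,0.3,0,0.1,0],[-0.28,-0.37,0.37,0,0.125,0]],
])

```text
clock: 18.1
ee_pos: [0.4811, 0.0217, 0.1988]
eef_rot: [-3.141, 0.005, 1.571]
ft_force: [-0.2, -0.0, -1.5]
grip_width: 0.0601
grasp_force: 66.5
```

move_arm([
  [[0,0,0.18,0,0,0],[0,0,0.36,0,0,0],[0,0,0.54,0,0,0],[0,0,0.72,0,0,0],[0,0,0.9,0,0,0]],
])

```text
clock: 18.6
ee_pos: [0.4816, 0.0216, 0.1085]
eef_rot: [-3.141, 0.007, 1.571]
ft_force: [0.2, -0.4, -1.8]
grip_width: 0.0602
grasp_force: 66.6
```

move_arm([
  [[0,0,0.1,0,0,0],[0,0,0.2,0,0,0],[0,0,0.3,0,0,0],[0,0,0.4,0,0,0],[0,0,0.48,0,0,0]],
])

```text
clock: 19.1
ee_pos: [0.4824, 0.0221, 0.0601]
eef_rot: [-3.142, 0.006, 1.57]
ft_force: [-1.2, 0.0, -1.6]
grip_width: 0.06
grasp_force: 66.6
```

```bash
python3 st.py "[.482,.022,.05],R.from_euler('xyz',[180,0,90],degrees=True)"
```

```text
19.1 q [-0.635  0.36   0.591  2.102 -0.281  0.757  0.132] p [0.4824 0.0221 0.0601] rpy [-180.      0.36   89.97] F [-1.2  0.  -1.6] w 0.06 gf 66.6
shift [-0.    -0.004  0.101] turn [-0.      0.003  -0.0003]
lip [0.4824 0.0881 0.0607] tilt 0.4 A [[0.001, 1.0, -0.0], [1.0, -0.001, -0.006], [-0.006, -0.0, -1.0]]
```

move_arm([
  [[0,0,0.02,0,0.001,0],[0,0,0.04,0,0.002,0],[0,0,0.06,0,0.003,0],[0,0,0.07,0,0.003,0],[0,0,0.08,0,0.003,0]],
])

```text
clock: 19.6
ee_pos: [0.4826, 0.022, 0.0528]
eef_rot: [3.141, -0.0, 1.57]
ft_force: [-0.3, 0.5, -1.7]
grip_width: 0.0603
grasp_force: 66.6
```

move_arm([
  [[0,0,0.005,0,0,0],[0,0,0.01,0,0,0],[0,0,0.015,0,0,0],[0,0,0.02,0,0,0],[0,0,0.02,0,0,0]],
])

```text
clock: 20.1
ee_pos: [0.4823, 0.022, 0.0506]
eef_rot: [-3.142, -0.0, 1.57]
ft_force: [-0.3, -1.1, -1.6]
grip_width: 0.0602
grasp_force: 66.6
```

move_arm([
  [[0,0,0.005,0,0,0],[0,0,0.01,0,0,0],[0,0,0.015,0,0,0],[0,0,0.015,0,0,0],[0,0,0.015,0,0,0]],
])

```text
clock: 20.6
ee_pos: [0.4824, 0.0221, 0.0501]
eef_rot: [-3.141, -0.001, 1.57]
ft_force: [-3.3, -0.7, 9.9]
grip_width: 0.0608
grasp_force: 67.8
```

move_arm([
  [[0,0,-0.005,0,0,0],[0,0,-0.005,0,0,0],[0,0,-0.005,0,0,0],[0,0,-0.005,0,0,0],[0,0,-0.005,0,0,0]],
], grip_force=20)

```text
clock: 21.1
ee_pos: [0.4825, 0.0221, 0.0501]
eef_rot: [-3.142, -0.001, 1.57]
ft_force: [-2.7, 0.6, 6.9]
grip_width: 0.0603
grasp_force: 67.5
```

move_arm([
  [[0,0,0,0,0,0],[0,0,0,0,0,0],[0,0,0,0,0,0],[0,0,0,0,0,0],[0,0,0,0,0,0]],
], claw=0.15)

```text
clock: 21.6
ee_pos: [0.4824, 0.022, 0.0496]
eef_rot: [3.142, -0.0, 1.57]
ft_force: [0.1, -0.0, -0.2]
grip_width: 0.0724
grasp_force: 0.0
```

move_arm([
  [[0,0,0,0,0,0],[0,0,0,0,0,0],[0,0,0,0,0,0],[0,0,0,0,0,0],[0,0,0,0,0,0]],
], claw=0)

```text
clock: 22.1
ee_pos: [0.4824, 0.022, 0.0497]
eef_rot: [3.142, -0.0, 1.57]
ft_force: [-0.5, -0.3, -0.2]
grip_width: 0.0852
grasp_force: 0.0
```

Released with the force near zero. Straight up, then back a little.

move_arm([
  [[0,0,-0.1,0,0,0],[0,0,-0.2,0,0,0],[0,0,-0.35,0,0,0],[0,0,-0.5,0,0,0],[0,0,-0.7,0,0,0]],
])

```text
clock: 22.6
ee_pos: [0.4822, 0.0219, 0.1208]
eef_rot: [-3.142, -0.0, 1.57]
ft_force: [0.4, -0.5, -0.5]
grip_width: 0.0855
grasp_force: 0.0
```

move_arm([
  [[0,0,-0.2,0,0,0],[0,0,-0.4,0,0,0],[0,0,-0.6,0,0,0],[0,0,-0.8,0,0,0],[0,0,-1,0,0,0]],
])

```text
clock: 23.1
ee_pos: [0.4824, 0.0217, 0.2215]
eef_rot: [3.14, -0.001, 1.57]
ft_force: [1.1, 0.1, 0.0]
grip_width: 0.0855
grasp_force: 0.0
```

move_arm([
  [[0,-0.14,-0.1,0,0,0],[0,-0.28,-0.2,0,0,0],[0,-0.42,-0.3,0,0,0],[0,-0.56,-0.4,0,0,0],[0,-0.6,-0.5,0,0,0]],
])

```text
clock: 23.6
ee_pos: [0.4213, 0.0216, 0.2707]
eef_rot: [3.141, -0.002, 1.57]
ft_force: [-0.1, -0.4, 0.1]
grip_width: 0.0853
grasp_force: 0.0
```

move_arm([
  [[0,0,0,0,0,0],[0,0,0,0,0,0],[0,0,0,0,0,0],[0,0,0,0,0,0],[0,0,0,0,0,0]],
])

```text
clock: 24.1
ee_pos: [0.4224, 0.0219, 0.2692]
eef_rot: [-3.141, 0.001, 1.57]
ft_force: [-0.2, -0.3, 0.3]
grip_width: 0.0853
grasp_force: 0.0
```

```bash
python3 st.py; python3 - <<'E'
from h import *
f=ctrl.grab_frame("top"); g=ctrl.grab_frame("scene")
im=np.zeros((600,640,3),np.uint8); im[:280]=cv2.resize(f["color"][140:280,140:460],(640,280)); im[280:]=cv2.resize(g["color"][120:280,150:470],(640,320),interpolation=2)
cv2.imwrite("pics/a6.png",im[:,:,::-1])
E
```

```text
24.1 q [-0.814 -0.086  0.625  1.987  0.054  1.226 -0.211] p [0.4224 0.0219 0.2692] rpy [-1.7995e+02  4.0000e-02  8.9940e+01] F [-0.2 -0.3  0.3] w 0.0853 gf 0.0
lip [0.4224 0.0879 0.2702] tilt 0.0 A [[0.001, 1.0, -0.001], [1.0, -0.001, -0.001], [-0.001, -0.001, -1.0]]
```

View pics/a6.png

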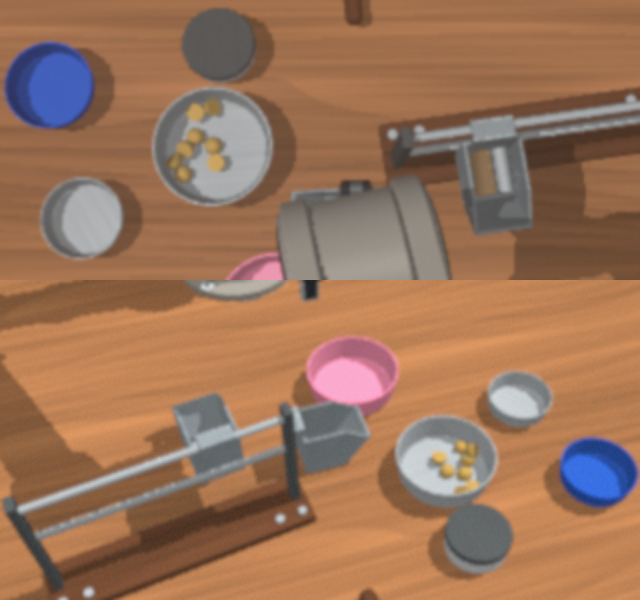

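The picture shows eight feet in the dish (around (200,145) in the top part) and the cup standing upright and empty at (330,435), clear of the rail, dish and pink bowl. The other things are unmoved.

```bash
python3 -c "
from plant import ctrl
print(ctrl.job_done())"
```

```text
the job is handed in; nothing more can be done
None
```

The job is handed in at about 24 s: all eight feet are in the steel dish, and the empty cup stands upright between the dish and the rail, released.

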